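Start the second course of shingles on a birdhouse roof

ROBOT

A 7-joint arm with a two-finger parallel gripper is mounted at the origin on the work surface. World frame = base frame: x ahead of the robot, y to its left, z up, the work surface at z = 0. Lengths are in mm, angles in rad, forces in N, time in s.
With the tool pointing down it reaches from about 400 to 875 mm from the base axis. Payload 19.3 kg.
Tool frame: the origin (TCP) lies at the very end of the fingers, on their centre line; the grasp point (between the pads) lies 19 mm behind it (grip_point_offset is the z of the grasp point in the tool frame, in mm); z points along the fingers, x is the direction in which the jaws open and shut, and the axes are right-handed (so a half turn about z gives the same grasp; the last joint's range is limited). The gripper opens to 85 mm and grips with 20 to 120 N. Pads are 22 mm wide; open, the fingers measure 114 mm over their backs; the gripper's body (76 mm by 85 mm) begins 54 mm behind the grasp point. The pads swing forward as they close: fully open they stand 13 mm farther back than shut.
Start: joints at [1.095, 0.521, -0.036, 1.599, 0.021, 1.021, -0.113], TCP at [246.693, -574.245, 231.291] pointing down, gripper open.
Joint ranges: [-2.91, 2.91], [-0.3, 2.13], [-1.5, 1.42], [0.17, 2.43], [-1.26, 4.41], [0.16, 1.93], [-2.52, 2.52]. Speed limits (rad/s): [1.89, 1.89, 2.39, 2.39, 3.01, 3.01, 3.01].

INTERFACE

Orientations are given as a 3x3 rotation matrix whose columns are the frame's x, y, z axes.
In Python, from workcell import movep, movel, goto_joints, open_gripper, clamp, wait, inverse_kinematics, read_state, camera, PlanningError, finish_job, grip_point_offset gives the robot as it stands. Calls block until the motion is done:
- movep(position, orientation): joint-space move of the TCP to a pose.
- movel(position, frame=None, max_speed=150, guard=None): straight line of the TCP; frame=None keeps the orientation; max_speed is the mean speed in mm/s. With guard (N) it stops when the force on the tool has changed by that much, and returns True; else False.
- goto_joints(angles): joint-space move.
- open_gripper() and clamp(): open the fingers fully, or close them until they stop; the grip force is fixed at half the most.
- wait(seconds).
- inverse_kinematics(position, orientation): joint angles nearest the present ones, or None.
- read_state(): the state.
- camera(name): name is "scene" or "top"; returns a dict with "image" (480x640x3 uint8, blue, green, red), "range_z" (480x640 float32, mm along the optical axis (not along the pixel's ray), 0 where there is no reading), "fx", "fy", "cx", "cy" (pixels), "cam_to_world" (4x4, takes a point from camera to world coordinates). Camera axes: x right, y up, looking along -z (the intrinsics and any distortion apply to the point x, -y, -z); pixel columns grow to the right and rows downward; lengths in mm; the calibration is good to about 2 mm. A picture is of the moment at which its call begins.
A pose or a line that the arm cannot do raises PlanningError and nothing moves.
- finish_job(): hands the job in, once; it reports no verdict.
The state is a dict: "time": time; "qpos": joint angles; "qvel": joint speeds; "joint_efforts": joint torques, N m; "eef_pos": TCP position; "tool_rot": TCP orientation; "ft_force": force on the tool from outside, world axes, zero at the start; "torque": the same for the moment, N m; "finger_gap": finger opening in mm.
Only numpy, scipy, OpenCV 4.12 (cv2) and the standard library are available. Lean on these libraries where they do the work, as an engineer would, in place of code of your own. Each camera call takes 0.05 s, during which the arm holds its last target. There are 200 camera calls.

TASK

Start the second course of shingles on the birdhouse roof: the half-width shingle first in the row, against the bargeboard, and the full-width one next to it, so that every joint falls about midway across a shingle of the course below. Both lie flat and square with their lower ends down on the guide batten and the joints closed up tight; close them up gently, thin cedar splits if it is rammed, and leave everything else on the bench where it lies.

Things in the scene. Friction and masses are not known exactly. Their poses are not given: they have to be found in the camera images.
- batten: Guide stick tacked across the first course, 208 x 16 mm, 14 mm high. Origin: on its upslope edge line, at the first course's left end, level with that course's top. x up the slope (15 degrees above level), y along the batten to the bargeboard, z square out of the shingles. It fills x -16 to 0, y -216 to -8 mm. The second course goes at x > 0, y < 0, on z = 0.
- roof: The birdhouse roof on the bench, ridge across, the working slope towards the robot. Origin on the bench under the middle of the ridge; x from near eave to ridge, y along the ridge, z up. The ridge is about 150 mm high, the tips of the bargeboards 180 mm; the far slope is finished. The roof is 198 mm wide and open at the right verge.
- joint_below (a point): Joint between the first and second nailed shingles (each 66 mm wide) of the first course, at the batten's upslope edge, on their top: at x 0, y -66, z 0 mm in batten's frame. The first course's top carries x 0 to 65 mm of that frame; beyond, a shingle's upper end (x 120) rests on the lower plywood deck.
- bargeboard: The light-wood boards on edge, 14 mm thick, along the left verge. They are nailed on by eye: the near board's inner face is parallel to the plane y = 0 of batten, but up to 5 mm in or out from it, differently each time; no reading tells, so feel for it. It does not give. Origin and axes as roof. It stands at least 5 mm higher than a shingle laid beside it.
- half_centre (a point): Centre (half-way up) of the half-width cedar shingle, a flat board 120 mm long, 33 mm wide, 12 mm thick, lying flat on the bench. x along its length, y across its width, z up. Both ends and both faces are alike. It weighs about 25 g.
- half: The same half-width shingle; origin in the middle of its underside, 6 mm under half_centre.
- full_centre (a point): Centre (half-way up) of the full-width cedar shingle, a flat board 120 mm long, 66 mm wide, 12 mm thick, lying flat on the bench. x along its length, y across its width, z up. Both ends and both faces are alike. It weighs about 50 g.
- full: The same full-width shingle; origin in the middle of its underside, 6 mm under full_centre.
- stub: Bystander: a broken-off shingle, 78 mm long, 66 mm wide, 12 mm thick, flat on the bench; origin in the middle of its underside.
- strip: Bystander: a narrow rip-cut strip of shingle, 120 mm long, 18 mm wide, 12 mm thick, flat on the bench; origin in the middle of its underside.
- hammer: Bystander: a hammer lying on the bench.
- square: Bystander: a try square, wooden stock with a steel blade, lying flat, blade 150 mm along its x.
- plane: Bystander: a block plane, 160 mm long, 60 mm high.
- nail_tin: Bystander: an open steel tin, 84 mm across, 50 mm high.
- glue: Bystander: an upright yellow glue bottle, 60 mm across, 170 mm high.
- pencil: Bystander: a flat red carpenter's pencil, 185 mm long.
There are look-alikes about, which are no part of the job. Leave any pink look-alike of the full alone.

How it is judged (in metres and radians):
On the way:
1. the half-width shingle, lying in the second course, is closed up against the bargeboard and touches it (over 0.2 N) (contact force between half and bargeboard above 0.2 N and z of half_centre in the frame of batten between 0.0035 and 0.0085 m and x of half_centre in the frame of batten above 0.0575 m and angle between the x axis of half and the x axis of batten, either way round below 0.1 rad), for 0.05 s.
At the end, for the whole second after the job is handed in: Half-width shingle closed up to the bargeboard, full-width one beside it with under 2 mm between them, its middle within 8 mm of the joint below; lower ends within 3 mm of the batten; both square and flat within 2.5 degrees, at rest (x of half_centre in the frame of batten between 0.0575 and 0.0632 m and y of half_centre in the frame of batten between -0.0235 and -0.01 m and z of half_centre in the frame of batten between 0.0035 and 0.0085 m and x of full_centre in the frame of batten between 0.0575 and 0.0632 m and y of full_centre in the frame of batten between -0.0745 and -0.059 m and distance between half_centre and full_centre between 0.0475 and 0.0516 m and z of full_centre in the frame of batten between 0.0035 and 0.0085 m and angle between the x axis of each of half, full and the x axis of batten, either way round below 0.045 rad and angle between the z axis of each of half, full and the z axis of batten, either way round below 0.045 rad and linear speed of each of half, full below 0.01 m/s); the robot touches nothing.
It fails at once if the half-width shingle is rammed against the bargeboard (over 20 N) (contact force between half and bargeboard above 20 N).
It fails at once if the full-width shingle is rammed against the half-width one (over 20 N) (contact force between full and half above 20 N).
It fails at once if the stub, the strip or a tool on the bench is moved more than 30 mm (distance of any of stub, strip, hammer, square, plane, nail_tin, glue, pencil from where it was at the start of the episode above 0.03 m).
It also fails if it takes over 70 s, if anything falls off the work surface, if the arm or the gripper's body presses on something with over 40 N, if the wrist force passes 120 N, or if a joint passes its speed limit or range.

## Working session

There is one attempt and no reset: what is moved stays moved. The work goes in short steps, each a Python script; the robot and the scene stay as the last script left them, time stands still between calls to the robot, and variables do not carry over. Pictures are saved under pics/ and viewed, about 8 in all and at most 12, crops included, and the job is handed in when it is done.

```bash
ls; mkdir -p pics
cat > h.py <<'E'
import numpy as np, cv2
from workcell import *
def snap(name):
    c=camera(name); np.savez(f'pics/{name}.npz',**{k:np.array(v) for k,v in c.items()}); return c
def pt(c,u,v,r=1):
    R=c['range_z'][int(v)-r:int(v)+r+1,int(u)-r:int(u)+r+1]; d=np.median(R[R>0])
    return (np.array(c['cam_to_world'])@np.array([(u-c['cx'])/c['fx']*d,-(v-c['cy'])/c['fy']*d,-d,1]))[:3]
def cloud(c):
    d=c['range_z'].astype(float); v,u=np.mgrid[:480,:640]
    P=np.stack([(u-c['cx'])/c['fx']*d,-(v-c['cy'])/c['fy']*d,-d,np.ones_like(d)],-1)@np.array(c['cam_to_world']).T
    P=P[...,:3]; P[d<=0]=np.nan; return P
E
python3 - <<'E'
from h import *
for n in ('scene','top'):
    c=snap(n); cv2.imwrite(f'pics/{n}0.png',c['image']); print(n,c['fx'],c['cx'],c['cy'],[k for k in c],np.round(c['cam_to_world'],3).tolist())
print(read_state())
E
```

```text
pics
scene 551.3809457711312 322.3511811761529 234.57563845216092 ['image', 'range_z', 'fx', 'fy', 'cx', 'cy', 'cam_to_world'] [[0.734, -0.411, 0.54, 1221.378], [0.679, 0.435, -0.592, -792.186], [0.008, 0.801, 0.599, 870.663], [0.0, 0.0, 0.0, 1.0]]
top 576.191389329123 311.0370682161156 231.65352921309955 ['image', 'range_z', 'fx', 'fy', 'cx', 'cy', 'cam_to_world'] [[-0.004, 0.978, -0.206, 228.429], [-1.0, -0.003, 0.004, 8.942], [0.003, 0.206, 0.978, 1411.881], [0.0, 0.0, 0.0, 1.0]]
{'time': 0.1, 'qpos': array([ 1.09479538,  0.52195648, -0.03631839,  1.5999147 ,  0.02119696,
        1.02109318, -0.11279867]), 'qvel': array([-0.00076094, -0.00150735,  0.00011776, -0.00173347,  0.00010488,
       -0.00159026,  0.00055279]), 'joint_efforts': array([ 5.59825567e-03, -9.28480625e+01,  1.98515542e+00, -3.70532835e+01,
        1.81739306e-02,  5.26330783e-03,  2.73915555e-05]), 'eef_pos': array([ 246.57664811, -573.99656037,  230.79509099]), 'tool_rot': array([[ 3.94736427e-01, -9.18794290e-01, -4.52573266e-04],
       [-9.18793874e-01, -3.94736681e-01,  8.76996661e-04],
       [-9.84426794e-04,  6.96390153e-05, -9.99999513e-01]]), 'ft_force': array([ 0.67956615,  0.0545956 , -0.06206919]), 'torque': array([ 0.00348754, -0.04067185, -0.01950884]), 'finger_gap': 85.73540296440578}
```

View pics/top0.png

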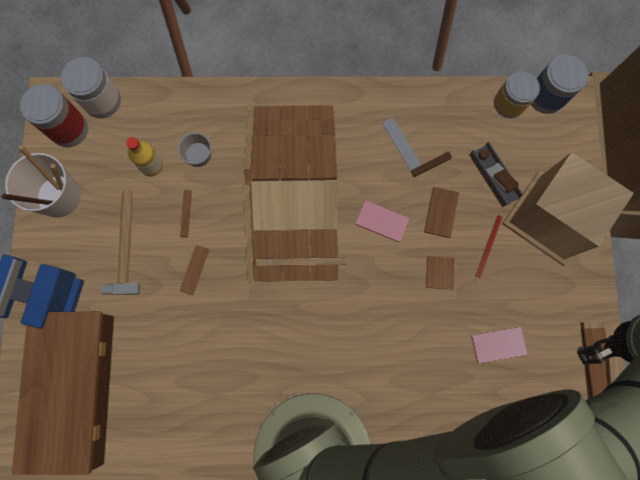

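View pics/scene0.png

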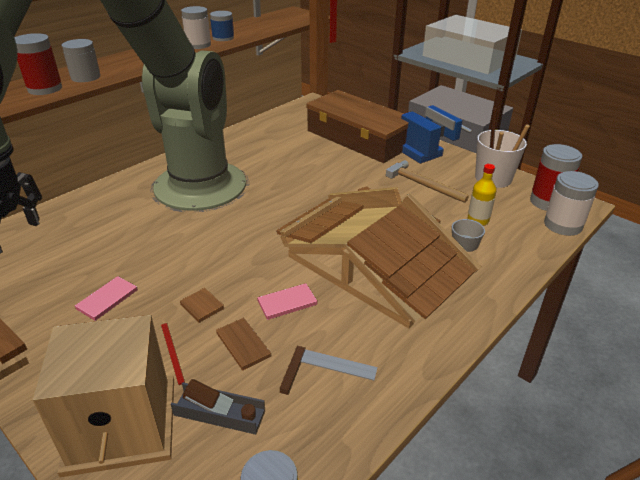

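Top view candidates: half = (194,270), with the strip as look-alike at (186,214). Full = (441,212), with the stub at (440,272), pink boards at (382,221) and (499,345), and boards at the right edge (595,360) as look-alikes. The roof is at (292,190), batten along row ~262 and bargeboard at column ~250. Next I'll measure these and check the choice in a close crop.

```bash
cat >> h.py <<'E'
def board(c,P,u,v,win=45,zlo=6,zhi=20):
    m=np.zeros((480,640),np.uint8); w=(slice(v-win,v+win),slice(u-win,u+win))
    m[w]=((P[w][...,2]>zlo)&(P[w][...,2]<zhi))
    n,l=cv2.connectedComponents(m); k=l[v,u]; 
    q=P[l==k]; r=cv2.minAreaRect(q[:,:2].astype(np.float32))
    return r,np.median(q[:,2]),(l==k).sum()
E
python3 - <<'E'
from h import *
c=dict(np.load('pics/top.npz')); P=cloud(c)
print('bench z',np.nanmedian(P[300:380,150:230,2]))
for n,u,v in [('half',194,270),('strip',186,214),('full',441,212),('stub',440,272),('pink',382,221)]: print(n,board(c,P,u,v))
# roof plane pieces in top
for n,(u0,u1,v0,v1) in dict(first=(262,330,236,256),below=(262,330,269,277),deck=(262,330,185,226)).items():
    q=P[v0:v1,u0:u1].reshape(-1,3); q=q[~np.isnan(q).any(1)]; A=np.c_[q[:,:2],np.ones(len(q))]
    k,_,_,_=np.linalg.lstsq(A,q[:,2],rcond=None); print(n,k,'slope',np.degrees(np.arctan(np.hypot(*k[:2]))),'azim',np.degrees(np.arctan2(k[1],k[0])),'resid',np.std(A@k-q[:,2]),q.mean(0))
I=c['image']
a=cv2.resize(I[225:290,235:355],None,fx=6,fy=6,interpolation=cv2.INTER_CUBIC)[:390]
b=cv2.resize(np.hstack([I[180:300,160:230],I[180:300,405:475]]),None,fx=1.7,fy=1.7)
cv2.imwrite('pics/roofcrop.png',a); cv2.imwrite('pics/cand.png',cv2.resize(np.hstack([I[180:300,160:230],I[180:300,405:475]]),None,fx=4,fy=4))
for v in range(228,286,2): print(v,np.round(P[v,300],1), np.round(P[v,250,2],1), np.round(P[v,253,2],1))
E
```

```text
bench z -0.19876799309008675
half (((430.7878112792969, 290.51275634765625), (38.89091110229492, 120.47846221923828), 74.74553680419922), np.float64(11.39861288314637), np.int64(661))
strip (((573.5056762695312, 318.2115173339844), (22.660442352294922, 120.3189697265625), 87.84461212158203), np.float64(11.506770106016347), np.int64(345))
full (((575.360107421875, -324.57611083984375), (69.94145965576172, 123.37299346923828), 77.37113189697266), np.float64(11.686409093076009), np.int64(1210))
stub (((422.03546142578125, -314.2459716796875), (67.66691589355469, 78.91742706298828), 84.6526107788086), np.float64(11.513746004244581), np.int64(848))
pink (((552.7660522460938, -175.6676025390625), (119.80936431884766, 71.60710144042969), 66.36004638671875), np.float64(11.729494840436018), np.int64(1223))
first [ 2.70856769e-01  8.17695190e-03 -4.36592228e+01] slope 15.161905878322782 azim 1.7291891311030156 resid 4.1923982640082915 [475.11079418  40.10598992  85.35569654]
below [0.16356377 0.01041699 0.79938601] slope 9.307748709858283 azim 3.644111001890788 resid 5.604179907045077 [413.784
[... 501 characters left out ...]
9.8] 115.2 87.8
246 [474.6  29.4  81.5] 109.2 89.1
248 [470.4  29.4  78.6] 112.7 86.2
250 [465.2  29.4  81.3] 107.4 85.1
252 [460.8  29.4  78.9] 108.2 87.2
254 [455.6  29.4  81.6] 104.5 84.6
256 [450.7  29.4  82.7] 101.0 85.3
258 [444.5  29.2  91.3] 96.7 79.5
260 [440.4  29.3  87.9] 98.0 84.1
262 [435.9  29.3  86.8] 94.9 85.9
264 [431.4  29.3  85.2] 90.2 78.4
266 [429.   29.6  69.9] 91.2 78.0
268 [424.8  29.6  66.3] 89.4 80.4
270 [419.8  29.6  67.7] 88.0 82.8
272 [414.4  29.5  72.4] 83.4 77.1
274 [410.5  29.6  66.7] 84.9 80.9
276 [406.   29.6  65.2] 75.5 77.4
278 [401.2  29.6  65.4] 78.4 76.8
280 [397.   29.7  61.1] 77.3 73.7
282 [399.9  30.7  -1.7] 69.1 70.6
284 [394.6  30.6   2.2] 2.3 -2.3
```

View pics/roofcrop.png

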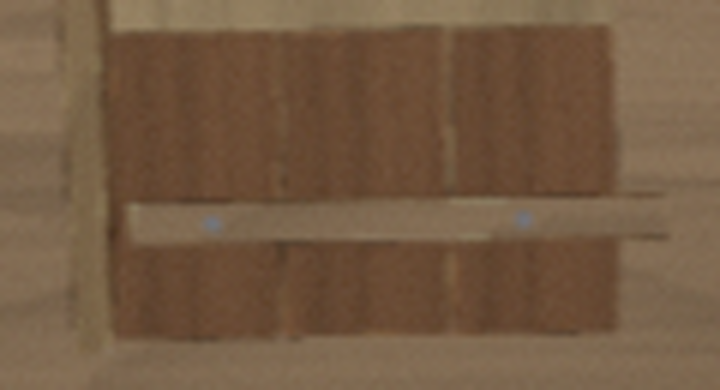

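View pics/cand.png

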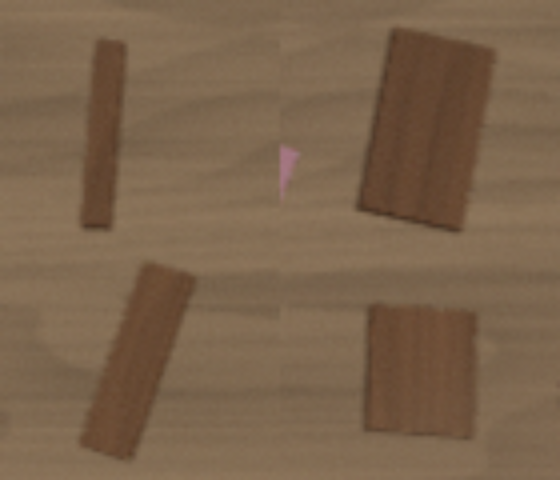

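The crop confirms the choice: half at lower left (120×33, leaning), strip above it (thinner), full at upper right (120×66), stub below it (short). In the roof crop the batten's upslope edge runs from about (130,204) to (650,193). The joints are at columns ~283 and ~450 and the course's left end is at ~113. Next I'll fit the batten frame.

```bash
cat > fit.py <<'E'
from h import *
c=dict(np.load('pics/top.npz')); P=cloud(c); T=c['cam_to_world']
def ray(x,y):
    u,v=235+(x+.5)/6-.5,225+(y+.5)/6-.5
    return T[:3,:3]@np.array([(u-c['cx'])/c['fx'],-(v-c['cy'])/c['fy'],-1])
def hit(x,y,h,n,p0):
    r=ray(x,y); o=T[:3,3]; return o+r*((p0+h*n-o)@n)/(r@n)
q=P[233:257,258:334].reshape(-1,3); q=q[~np.isnan(q).any(1)]; p0=np.median(q,0)
b=P[262:263,262:340].reshape(-1,3); b=np.r_[b,P[260,262:340]]
for yaw in (0.,0.01,0.02):
    cy,sy=np.cos(yaw),np.sin(yaw); s,k=np.sin(np.radians(15)),np.cos(np.radians(15))
    B=np.array([[cy*k,sy*k,s],[-sy,cy,0],[-cy*s,-sy*s,k]]) # rows axes
    p=np.array([q[:,0].mean(),q[:,1].mean(),q[:,2].mean()]); n=B[2]
    print('yaw',yaw,'batten top h',np.nanmean((b-p)@n))
    for nm,pts,h in [('upedge',[(140,203.5),(390,198.5),(600,194.5)],14),('lowedge',[(140,247),(390,241.5),(600,238)],14),('joint1',[(283,60),(284,150),(287,310)],0),('joint2',[(447,50),(449,150),(452,300)],0),('left',[(111,60),(113,320)],0),('right',[(612,60),(616,310)],0),('courseTop',[(150,33),(390,29),(590,27)],0)]:
        print(nm,np.round([B@hit(x,y,h,n,p) for x,y in pts],1).tolist())
    print('p in B',B@p)
E
python3 fit.py
```

```text
yaw 0.0 batten top h 14.438796083218195
upedge [[452.2, 126.8, -26.4], [453.8, 30.2, -26.4], [455.1, -51.0, -26.4]]
lowedge [[435.3, 126.9, -26.4], [437.1, 30.3, -26.4], [438.2, -51.0, -26.4]]
joint1 [[506.8, 71.9, -40.4], [471.6, 71.7, -40.4], [408.8, 70.9, -40.4]]
joint2 [[510.5, 8.0, -40.4], [471.4, 7.3, -40.4], [412.5, 6.3, -40.4]]
left [[507.0, 138.9, -40.4], [405.1, 139.0, -40.4]]
right [[506.4, -56.3, -40.4], [408.4, -57.8, -40.4]]
courseTop [[517.4, 123.6, -40.4], [518.7, 30.2, -40.4], [519.3, -47.7, -40.4]]
p in B [483.37553841  39.98257395 -40.42841459]
yaw 0.01 batten top h 14.469042842618892
upedge [[453.4, 122.3, -26.5], [454.1, 25.8, -26.5], [454.6, -55.4, -26.5]]
lowedge [[436.5, 122.6, -26.5], [437.4, 26.0, -26.5], [437.7, -55.3, -26.5]]
joint1 [[507.4, 66.9, -40.5], [472.3, 67.0, -40.5], [409.5, 66.8, -40.5]]
joint2 [[510.5, 3.0, -40.5], [471.4, 2.7, -40.5], [412.5, 2.2, -40.5]]
left [[508.3, 133.9, -40.5], [406.4, 134.9, -40.5]]
right [[505.8, -61.3, -40.5], [407.7, -61.9, -40.5]]
courseTop [[518.6, 118.5, -40.5], [519.0, 25.1, -40.5], [518.8, -52.9, -40.5]]
p in B [483.73867904  35.2069688  -40.52571783]
yaw 0.02 batten top h 14.49825835920939
upedge [[454.6, 117.9, -26.6], [454.3, 21.3, -26.6], [454.0, -59.9, -26.6]]
lowedge [[437.7, 118.3, -26.6], [437.6, 21.7, -26.6], [437.1, -59.6, -26.6]]
joint1 [[508.1, 61.9, -40.6], [472.9, 62.4, -40.6], [410.1, 62.8, -40.6]]
joint2 [[510.5, -2.1, -40.6], [471.4, -2.0, -40.6], [412.5, -1.9, -40.6]]
left [[509.6, 128.8, -40.6], [407.8, 130.8, -40.6]]
right [[505.2, -66.3, -40.6], [407.1, -66.0, -40.6]]
courseTop [[519.8, 113.4, -40.6], [519.2, 19.9, -40.6], [518.2, -58.0, -40.6]]
p in B [484.05567348  30.42784298 -40.61065623]
```

```bash
cat >> h.py <<'E'
yaw=.015; cy,sy=np.cos(yaw),np.sin(yaw); s,k=np.sin(np.radians(15)),np.cos(np.radians(15))
B=np.array([[cy*k,sy*k,s],[-sy,cy,0],[-cy*s,-sy*s,k]]); O=B.T@np.array([453.8,131.8,-40.55])
def W(x,y,z): return O+B.T@np.array([x,y,z])
def inB(p): return B@(np.asarray(p)-O)
def Rroof(sg): return np.c_[sg*B[1],sg*B[0],-B[2]]
def Rbench(deg,sg): a=np.radians(deg); x=sg*np.array([np.cos(a),np.sin(a),0]); z=np.array([0,0,-1.]); return np.c_[x,np.cross(z,x),z]
def st(m=''):
    r=read_state(); print(m,'t',round(r['time'],2),'tcp',np.round(r['eef_pos'],1),'B',np.round(inB(r['eef_pos']),1),'F',np.round(r['ft_force'],1),'FB',np.round(B@r['ft_force'],1),'gap',round(r['finger_gap'],1)); return r
HC=np.array([430.8,290.5]); HA=74.7; FC=np.array([575.4,-324.6]); FA=77.4
E
python3 - <<'E'
from h import *
print('O',O)
for sg in (1,-1):
    for n,p,R in [('h',[*HC,260],Rbench(HA,sg)),('h0',[*HC,-10],Rbench(HA,sg)),('r',W(60,-55,120),Rroof(sg)),('r0',W(60,-45,0),Rroof(sg)),('f',[*FC,200],Rbench(FA,sg)),('f0',[*FC,-5],Rbench(FA,sg)),('p',W(60,-150,0),Rroof(sg))]:
        q=inverse_kinematics(np.array(p),R); print(sg,n,None if q is None else np.round(q,2))
sg=-1
if inverse_kinematics(np.array([*HC,-10]),Rbench(HA,sg)) is None: sg=1
print('sg',sg)
movep(np.array([*HC,260]),Rbench(HA,sg)); st('above')
movel(np.array([*HC,25])); r=st('near')
g=movel(np.array([*HC,-16]),max_speed=25,guard=4); st(f'touch {g}')
E
```

```text
O [446.8048337  138.5174041   78.28379041]
1 h [ 0.13  0.56 -1.19  1.8   0.56  1.17  0.07]
1 h0 [-0.34  0.79 -0.5   1.99  0.73  0.54 -0.06]
1 r [ 0.66  0.46 -1.28  2.15  0.86  0.79  0.44]
1 r0 [ 0.18  0.56 -0.69  2.19  1.1   0.49  0.21]
1 f [ 0.83  0.68 -0.66  1.5   0.45  1.11  1.43]
1 f0 [ 0.77  0.94 -0.56  1.6   0.64  0.79  1.29]
1 p [ 0.48  0.57 -0.76  2.21  1.11  0.47  0.44]
-1 h [-1.16  0.37  0.59  1.86 -0.25  0.98 -2.3 ]
-1 h0 [-0.98  0.8   0.37  2.03 -0.67  0.44 -1.93]
-1 r [ 0.17  0.26 -0.62  2.17  0.47  0.57 -2.34]
-1 r0 [-0.39  0.48  0.04  2.22  0.34  0.21 -2.23]
-1 f [ 0.39  0.61  0.05  1.53 -0.03  1.   -1.34]
-1 f0 [ 0.39  0.88  0.06  1.63 -0.07  0.64 -1.31]
-1 p [-0.13  0.47  0.03  2.24  0.07  0.17 -1.74]
sg -1
above t 3.23 tcp [431.2 290.  260. ] B [ 34.2 151.7 179. ] F [ 0.3 -0.6  0.3] FB [ 0.3 -0.6  0.2] gap 85.3
near t 4.94 tcp [431.1 290.7  25.6] B [-26.6 152.4 -47.4] F [ 0.2  0.2 -0.5] FB [ 0.1  0.2 -0.5] gap 85.5
touch True t 6.32 tcp [430.8 290.5 -13.1] B [-36.9 152.2 -84.7] F [-1.2 -0.6  8.2] FB [ 1.  -0.6  8.2] gap 85.3
```

Run:
```python
from h import *
sg=-1
movel(np.array([*HC,1.5]),max_speed=60); clamp(); r=st('clamped')
movel(np.array([*HC,200])); st('up')
for y in (-48,-60):
  for z in (60,0,-5):
    for s_ in (1,-1):
      q=inverse_kinematics(W(62,y,z),Rroof(s_)); print(y,z,s_,None if q is None else np.round(q,2))
c=camera('scene'); cv2.imwrite('pics/hold.png',c['image'])
```

```text
clamped t 7.28 tcp [430.8 290.5   1.7] B [-33.1 152.2 -70.4] F [-1.5 -0.4  9.7] FB [ 1.  -0.4  9.8] gap 31.3
up t 8.76 tcp [430.5 290.3 199.4] B [ 17.8 152.  120.6] F [ 0.7 -0.1 -0.4] FB [ 0.5 -0.1 -0.6] gap 31.0
-48 60 1 [ 0.59  0.66 -1.27  2.17  1.13  0.85  0.22]
-48 60 -1 [-0.72  0.38  0.44  2.22 -0.26  0.33 -1.64]
-48 0 1 [ 0.56  0.85 -1.28  2.17  1.35  0.94  0.07]
-48 0 -1 [-0.58  0.51  0.29  2.22 -0.32  0.19 -1.59]
-48 -5 1 [ 0.56  0.87 -1.28  2.17  1.37  0.95  0.06]
-48 -5 -1 [-0.57  0.52  0.28  2.22 -0.32  0.18 -1.58]
-60 60 1 [ 0.62  0.65 -1.27  2.17  1.13  0.84  0.24]
-60 60 -1 [-0.68  0.37  0.44  2.23 -0.27  0.33 -1.61]
-60 0 1 [ 0.59  0.85 -1.28  2.17  1.35  0.93  0.09]
-60 0 -1 [-0.54  0.5   0.28  2.23 -0.32  0.19 -1.56]
-60 -5 1 [ 0.59  0.86 -1.28  2.17  1.37  0.94  0.08]
-60 -5 -1 [-0.53  0.51  0.27  2.23 -0.32  0.18 -1.55]
```

Run:
```python
from h import *
R=Rroof(-1); y=-70
movep(W(69,y,90),R); st('above')
movel(W(68,y,14)); st('near')
g=movel(W(68,y,-6),max_speed=20,guard=3); r=st(f'down {g}'); z=inB(r['eef_pos'])[2]
movel(W(68,y,z+1.0),max_speed=20); r=st('lift1')
g=movel(W(52,y,z+1.0),max_speed=12,guard=3); st(f'batten {g}')
c=camera('top'); cv2.imwrite('pics/t1.png',cv2.resize(c['image'][215:295,235:355],None,fx=5,fy=5,interpolation=cv2.INTER_CUBIC))
```

```text
above t 9.72 tcp [491.5  70.2 183.1] B [ 69.3 -68.9  89.9] F [ 0.1 -0.3 -0.4] FB [ 0.  -0.3 -0.4] gap 31.3
near t 10.38 tcp [510.   69.7 109.7] B [ 68.1 -69.7  14.2] F [-0.7  0.2  0.7] FB [-0.4  0.2  0.8] gap 31.6
down True t 11.0 tcp [512.7  69.6  99. ] B [ 68.1 -69.9   3.3] F [-3.3 -0.4 10. ] FB [-0.6 -0.4 10.5] gap 31.6
lift1 t 11.25 tcp [512.5  69.4  99.8] B [ 68.  -70.    4.1] F [-0.  -0.3  1.3] FB [ 0.3 -0.3  1.2] gap 31.5
batten True t 12.01 tcp [505.   69.4  98. ] B [ 60.3 -70.    4.2] F [2.6 0.1 0.8] FB [2.8 0.1 0.1] gap 31.3
```

```bash
echo
python3 - <<'E'
from h import *
R=Rroof(-1); y=-70
g=movel(W(60.5,y,2.0),max_speed=15,guard=2); r=st(f'down {g}')
open_gripper(); st('open')
movel(W(60.5,y,45)); movel(W(60,-116,45)); clamp(); 
movel(W(60,-116,6),max_speed=80); st('pre')
g=movel(W(60,-66,6),max_speed=35,guard=4); st(f'push1 {g}')
if not g:
    g=movel(W(60,-35,6),max_speed=9,guard=2.5); st(f'push2 {g}')
wait(.2); st('hold')
c=snap('top'); cv2.imwrite('pics/t2.png',cv2.resize(c['image'][215:295,235:355],None,fx=6,fy=6,interpolation=cv2.INTER_CUBIC))
E
```

```text
down True t 12.27 tcp [505.6  69.4  96.3] B [ 60.4 -70.    2.5] F [-5.1 -0.7 11.9] FB [-1.9 -0.6 12.8] gap 31.0
open t 12.84 tcp [505.7  69.5  96.2] B [ 60.5 -69.9   2.3] F [-0.  -0.2 -0.3] FB [-0.1 -0.2 -0.3] gap 85.1
pre t 15.14 tcp [504.9  23.2  99.7] B [  60.  -116.2    6.1] F [-0.2  0.1  0.5] FB [-0.1  0.1  0.5] gap 0.4
push1 True t 15.97 tcp [504.5  50.7  99.5] B [ 59.9 -88.6   5.9] F [-0.7 -0.5  4.3] FB [ 0.4 -0.5  4.3] gap -0.1
hold t 16.18 tcp [504.4  49.8  99.5] B [ 59.9 -89.6   5.9] F [0.3 0.9 2.9] FB [1.1 0.9 2.7] gap -0.1
```

View pics/t2.png

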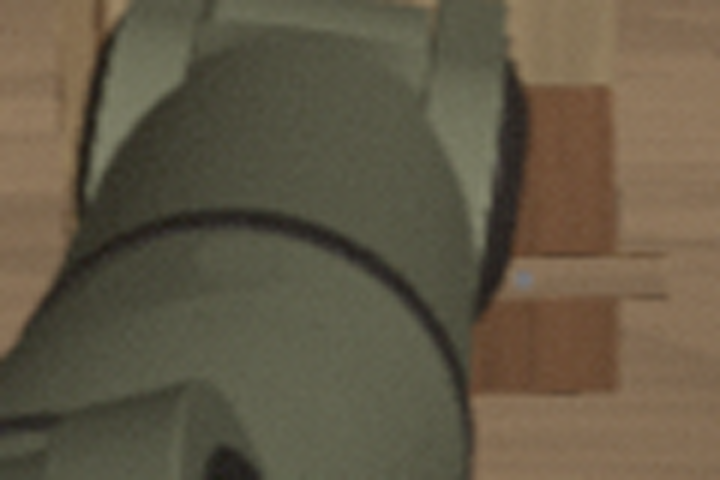

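Run:
```python
from h import *
c=snap('scene'); cv2.imwrite('pics/s2.png',cv2.resize(c['image'][150:290,250:430],None,fx=4.2,fy=4.2,interpolation=cv2.INTER_CUBIC)); st()
```

```text
t 16.27 tcp [504.4  49.6  99.5] B [ 59.9 -89.8   5.9] F [ 0.3 -1.   3.4] FB [ 1.2 -1.   3.2] gap -0.3
```

View pics/s2.png

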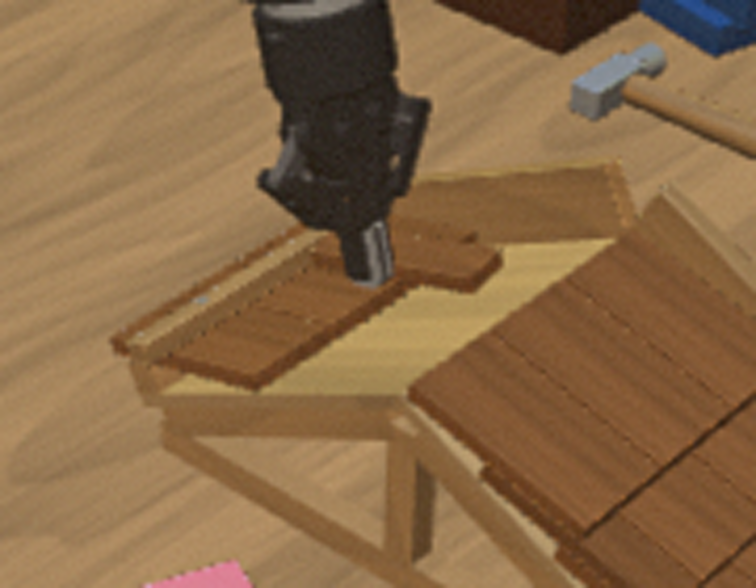

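Scene crop: the half lies flat against the batten at about (430,255). The closed fingers stand at its right side, at (370,270), and show some upward force. I'll lift slightly and keep pushing.

Run:
```python
from h import *
movel(W(60,-91,6),max_speed=30); st('back')
movel(W(60,-91,8.5),max_speed=30); st('up')
g=movel(W(60,-66,8.5),max_speed=18,guard=4); st(f'push1 {g}')
if not g:
    g=movel(W(60,-30,8.5),max_speed=9,guard=3); st(f'push2 {g}')
wait(.15); st('hold')
c=snap('scene'); cv2.imwrite('pics/s3.png',cv2.resize(c['image'][150:290,250:430],None,fx=4.2,fy=4.2,interpolation=cv2.INTER_CUBIC))
```

```text
back t 16.52 tcp [504.5  48.2  99.5] B [ 59.9 -91.2   6. ] F [-0.6 -0.8  1.7] FB [-0.2 -0.8  1.8] gap -0.0
up t 16.77 tcp [503.9  48.4 102.1] B [ 60.  -91.    8.6] F [-0.1  0.7 -0.2] FB [-0.1  0.7 -0.1] gap 0.1
push1 False t 18.32 tcp [503.5  73.2 102. ] B [ 60.  -66.1   8.5] F [ 0.   0.1 -1.5] FB [-0.4  0.1 -1.5] gap 0.1
push2 True t 20.94 tcp [503.   99.6 101.8] B [ 59.9 -39.8   8.4] F [ 0.8 -1.7  1.6] FB [ 1.2 -1.7  1.4] gap -0.1
hold t 21.09 tcp [502.9  99.6 101.7] B [ 59.7 -39.8   8.3] F [ 1.2 -1.3  0.6] FB [ 1.3 -1.3  0.2] gap 0.2
```

View pics/s3.png

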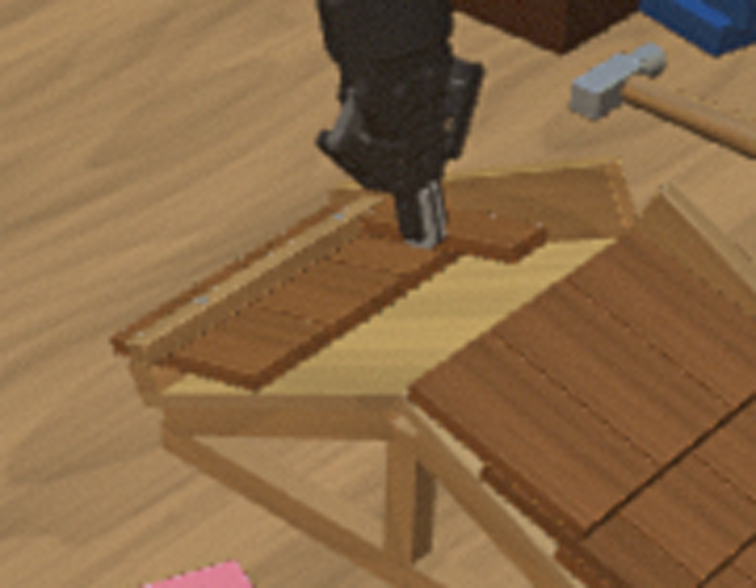

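Run:
```python
from h import *
g=movel(W(60,-34,8.5),max_speed=6,guard=4); r=st(f'press {g}'); wait(.1); st('hold'); y=inB(r['eef_pos'])[1]
movel(W(60,y-4,8.5),max_speed=60); movel(W(60,-60,80)); open_gripper()
movep(np.array([*FC,150]),Rbench(FA,-1)); st('above full')
c=snap('top'); cv2.imwrite('pics/t3.png',cv2.resize(c['image'][215:295,235:355],None,fx=6,fy=6,interpolation=cv2.INTER_CUBIC))
P=cloud(c); print(board(c,P,194,270) if 0 else '')
for z in (60,0,-5):
  for s_ in (1,-1):
    q=inverse_kinematics(W(62,-102,z),Rroof(s_)); print(z,s_,None if q is None else np.round(q,2))
```

```text
press True t 21.47 tcp [502.8  99.6 101.6] B [ 59.6 -39.8   8.2] F [ 0.8  0.4 -0.1] FB [ 0.7  0.4 -0.3] gap 0.1
hold t 21.57 tcp [502.7  99.5 101.5] B [ 59.4 -39.8   8.1] F [-0.  -1.4 -0.6] FB [-0.2 -1.4 -0.6] gap 0.2
above full t 24.77 tcp [ 576.1 -322.9  150. ] B [ 136.7 -463.3   37.6] F [0.7 0.7 0.2] FB [ 0.7  0.7 -0. ] gap 85.6

60 1 [ 0.61  0.53 -1.07  2.19  0.99  0.66  0.44]
60 -1 [-0.6   0.37  0.45  2.24 -0.36  0.32 -1.42]
0 1 [ 0.3   0.54 -0.66  2.2   1.07  0.44  0.36]
0 -1 [-0.46  0.5   0.31  2.24 -0.53  0.19 -1.26]
-5 1 [ 0.3   0.56 -0.66  2.2   1.1   0.44  0.34]
-5 -1 [-0.45  0.51  0.29  2.24 -0.54  0.18 -1.24]
```

View pics/t3.png

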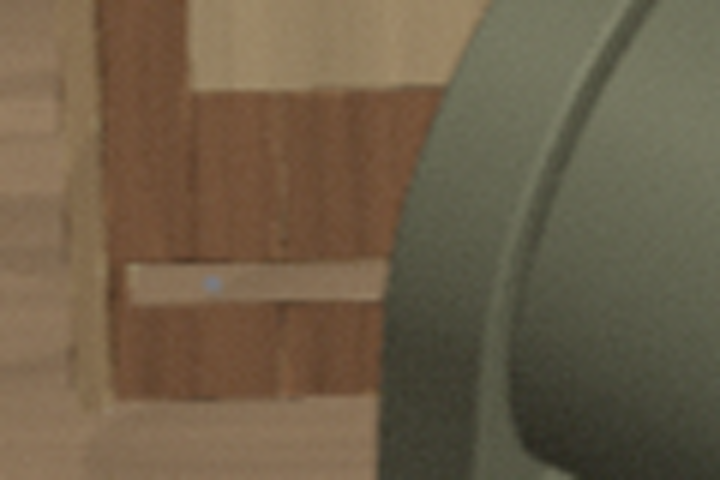

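Top crop: the half spans columns 103–188 with no gap to the bargeboard along its length, and its lower end is on the batten. Its right edge is at y ≈ −30. Now the full.

Run:
```python
from h import *
movel(np.array([*FC,25])); movel(np.array([*FC,-3.5]),max_speed=60,guard=6); st('down'); clamp(); r=st('clamped')
movel(np.array([*FC,190])); st('up')
R=Rroof(-1); y=-96
movep(W(69,y,100),R); st('above')
movel(W(68,y,12)); st('near')
g=movel(W(68,y,-10),max_speed=15,guard=3); r=st(f'down {g}'); z=inB(r['eef_pos'])[2]
movel(W(68,y,z+1.0),max_speed=20); st('lift1')
g=movel(W(52,y,z+1.0),max_speed=10,guard=3); st(f'batten {g}')
c=snap('scene'); cv2.imwrite('pics/s4.png',cv2.resize(c['image'][150:290,250:430],None,fx=4.2,fy=4.2,interpolation=cv2.INTER_CUBIC))
```

```text
down t 26.43 tcp [ 575.3 -324.7   -3.6] B [  96.2 -465.1 -110.6] F [ 0.7  0.7 -0.3] FB [ 0.6  0.7 -0.5] gap 85.1
clamped t 26.78 tcp [ 575.6 -324.8   -2.6] B [  96.8 -465.2 -109.7] F [-2.3  1.   8.1] FB [-0.1  1.1  8.4] gap 64.0
up t 28.23 tcp [ 575.1 -324.4  189.1] B [ 145.9 -464.8   75.7] F [-0.7  0.3 -0.3] FB [-0.8  0.3 -0.1] gap 63.9
above t 29.64 tcp [489.7  42.4 192.9] B [ 69.7 -96.7 100. ] F [ 0.1 -0.  -1. ] FB [-0.2 -0.  -0.9] gap 63.7
near t 30.38 tcp [511.   42.9 107.9] B [ 68.3 -96.5  12.3] F [-0.1 -0.2 -0.4] FB [-0.2 -0.2 -0.3] gap 64.0
down True t 31.27 tcp [514.1  43.5  94.7] B [ 67.9 -96.   -1.2] F [-3.2  1.2  7.8] FB [-1.1  1.2  8.4] gap 64.1
lift1 t 31.52 tcp [514.   43.5  95.6] B [ 68.  -96.   -0.2] F [-0.   0.1 -0.6] FB [-0.2  0.1 -0.5] gap 63.9
batten True t 32.42 tcp [506.5  43.4  93.7] B [ 60.3 -96.   -0.2] F [1.6 0.4 0.2] FB [ 1.6  0.4 -0.3] gap 63.7
```

View pics/s4.png

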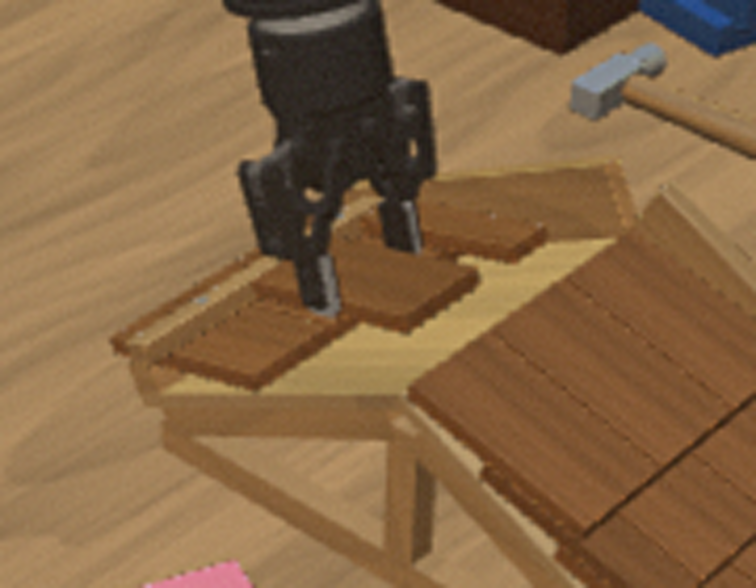

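Scene crop: the full is held square and flat at (390,270), with its lower end on the batten and clear of the half at (490,230). I'll release it and close it up.

Run:
```python
from h import *
R=Rroof(-1); y=-96
g=movel(W(60.5,y,-3),max_speed=15,guard=2); st(f'down {g}')
open_gripper()
movel(W(60.5,y,45)); movel(W(60,-160,45)); clamp()
movel(W(60,-160,8.5),max_speed=80); st('pre')
g=movel(W(60,-118,8.5),max_speed=22,guard=5); st(f'push1 {g}')
if not g:
    g=movel(W(60,-94,8.5),max_speed=8,guard=3); st(f'push2 {g}')
wait(.15); st('hold')
```

```text
down True t 32.67 tcp [507.   43.4  92. ] B [ 60.3 -96.   -1.9] F [-1.2  2.3  5.7] FB [0.4 2.3 5.8] gap 64.0
pre t 35.44 tcp [504.8 -20.9 102. ] B [  59.8 -160.2    8.5] F [-0.8  0.4  0.5] FB [-0.7  0.5  0.7] gap 0.1
push1 False t 37.5 tcp [504.3  21.3 102. ] B [  59.9 -118.     8.5] F [ 0.4 -0.2 -0.6] FB [ 0.2 -0.2 -0.7] gap 0.1
push2 True t 39.12 tcp [504.   33.6 101.9] B [  59.9 -105.8    8.4] F [ 1.1 -2.1  1.1] FB [ 1.3 -2.1  0.7] gap -0.3
hold t 39.27 tcp [503.9  33.6 101.8] B [  59.7 -105.8    8.3] F [ 0.8 -2.3  0.7] FB [ 0.9 -2.3  0.5] gap -0.0
```

The stop is at y = −105.8, exactly 66.0 mm from the half's stop, so the joint is closed. I'll retreat and check.

Run:
```python
from h import *
movel(W(60,-112,8.5),max_speed=40); movel(W(60,-125,80)); movep(np.array([480,-330,250]),Rbench(FA,-1)); st('clear')
c=snap('top'); P=cloud(c)
a=cv2.resize(c['image'][205:295,235:355],None,fx=6,fy=6,interpolation=cv2.INTER_CUBIC); cv2.imwrite('pics/t5.png',a)
Q=(P-O)@B.T
for n,yy in (('half',(-24,-4)),('full',(-88,-38))):
    m=(Q[...,0]>8)&(Q[...,0]<112)&(Q[...,1]>yy[0])&(Q[...,1]<yy[1])&(Q[...,2]>2)&(Q[...,2]<25); q=Q[m]
    k=np.linalg.lstsq(np.c_[q[:,:2],np.ones(len(q))],q[:,2],rcond=None)[0]; print(n,len(q),'top z',q[:,2].mean(),'tilt deg',np.degrees(k[:2]))
```

```text
clear t 41.54 tcp [ 480.5 -328.5  249.3] B [  70.1 -467.5  158.3] F [1.  0.4 0.3] FB [1.  0.4 0. ] gap -0.2
half 388 top z 12.455198464052257 tilt deg [0.34194189 1.02159888]
full 968 top z 12.354110856564837 tilt deg [-0.08821707 -0.21026551]
```

View pics/t5.png

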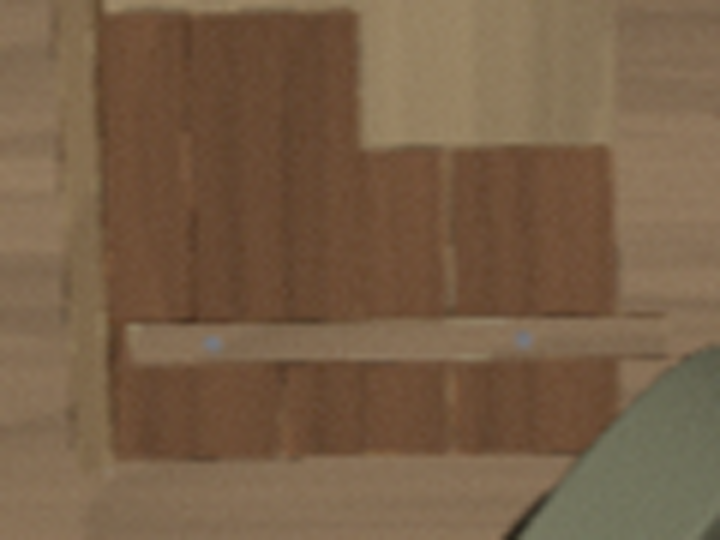

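Run:
```python
from h import *
c=dict(np.load('pics/top.npz')); T=c['cam_to_world']; n=B[2]
for nm,x,y,h in [('half top end',145,12,12),('full top end L',200,11,12),('full top end R',350,9,12),('half R/joint up',190,60,12),('joint low',191,270,12),('full R up',357,40,12),('full R low',360,270,12),('batten edge',250,320,14),('joint2',448,200,0)]:
    u,v=235+(x+.5)/6-.5,205+(y+.5)/6-.5
    r=T[:3,:3]@np.array([(u-c['cx'])/c['fx'],-(v-c['cy'])/c['fy'],-1]); o=T[:3,3]
    print(nm,np.round(inB(o+r*((O+h*n-o)@n)/(r@n)),1))
```

```text
half top end [120.4 -16.1  12. ]
full top end L [120.4 -37.3  12. ]
full top end R [120.2 -95.   12. ]
half R/joint up [101.6 -33.   12. ]
joint low [ 20.4 -31.7  12. ]
full R up [108.2 -97.5  12. ]
full R low [ 19.3 -97.   12. ]
batten edge [  0.8 -54.2  14. ]
joint2 [  45.  -131.5   -0. ]
```

```bash
python3 -c "
from h import *
finish_job(); st('done')"
```

```text
the job is handed in; nothing more can be done
the job is handed in; nothing more can be done
```

I placed both shingles in the second course and handed the job in at about 41.5 s; the arm was parked clear at z 250. I set each one on the slope, slid it down until it touched the batten, released it, then pushed it sideways with closed fingers under a force guard.

**Last checks, in the batten frame:**

| | x of centre (mm) | y of centre (mm) | Tilt along slope | Tilt across |
|---|---|---|---|---|
| Half | 60.4 | −16 | 0.3° | 1.0° |
| Full | 60.3 | −65 | −0.1° | −0.2° |

- **Joint between them:** the full's push stopped 66.0 mm beyond the half's, exactly one shingle width, and the last picture shows the joint closed.
- **Height:** both tops read about 12.4 mm, against 12 mm for a flat shingle.
- **Forces:** the steady sideways force was about 1.4 N on the half and 2.3 N on the full.

**What disagreed:**
- The half's first push stopped early on an unexplained upward force of about 4 N. I lifted the fingers 2.5 mm and carried on.
- A crop reading before the full went in put the half's right edge at y ≈ −30; the final one gave about −32.5, within the camera's 2 mm calibration.

I did not re-measure the bystanders. I touched none of them on purpose, and the moves were planned to pass clear of them.

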